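# Fit the slicer's blade insert and press its locking cap home

### The arm

A 6-joint arm with a two-finger parallel gripper is mounted at the origin on a cart in front of the work surface, level with it; the furniture and walls round the work are solid. World frame = base frame: x ahead of the robot, y to its left, z up, the work surface at z = 0. Lengths are in m, angles in rad, forces in N, time in s.
With the tool pointing down it reaches from about 0.3 to 0.775 m from the base axis. Payload 14.6 kg.
Tool frame: the origin (TCP) lies midway between the tips of the shut fingers; the grasp point (between the pads) lies 19 mm behind it; z points along the fingers, y is the line along which they close (so a half turn about z gives the same grasp; the last joint's range is limited). The gripper opens to 94 mm and grips with 3 to 60 N. Pads are 16 mm wide; open, the fingers measure 119 mm over their backs; the gripper's body (75 mm by 177 mm) begins 78 mm behind the grasp point.
Start: joints at [1.046, 0.3, 1.521, -0, 1.321, -0.067], TCP at [0.243, 0.493, 0.205] pointing down, gripper open.
Joint ranges: [-3.03, 3.03], [-0.79, 2.21], [0.23, 2.52], [-1.04, 4.18], [0, 3.07], [-2.55, 2.55]. Speed limits (rad/s): [2.22, 2.22, 2.57, 3.14, 3.14, 3.14].

### API

Orientations are given as [roll, pitch, yaw] about the fixed x, y, z axes, in that order (R = Rz(yaw) Ry(pitch) Rx(roll)).
In Python, from station import * gives the robot as it stands.
- The arm moves only by the tool send_rows, never from a script. Its argument "targets" is a list of rows, each an object of numbers: "x", "y", "z": the shift along the world's x, y, z in units of 0.2 m (1.0 is 0.2 m); "spin": the turn about the world's z in units of pi/2 rad (1.0 is pi/2 rad); "claw": the finger opening in mm, from 0 to 94. A call has 1 to 20 rows; each row shifts and turns the commanded pose from where the row before left it; what a row does not reach is not made up. A row lasts 1/10 s, in which the tool goes at most 50 mm and 8.59 degrees, less where a joint would pass 70% of its speed; a pose out of reach is approached as far as the arm can. A call with a number of a shift or a turn outside -1 to 1 is refused whole. A call with a gripper value outside its range is refused whole. The fingers move at their own pace and stop on an object; "force" is the grip in N (left out, the last holds). Time passes only in rows, so rows that do not move let the fingers close. It gives the time, the measured TCP pose, the force, the opening and the grip force at its end, in the units of the state.
- get_obs(): the state, without advancing time (a new reading comes with each control period).
- camera(name): name is "side" or "top" or "wrist"; returns the picture (480x640x3 uint8, blue, green, red); there is no depth.
- camera_model(name): a dict with "fovy" (degrees; the focal length in pixels is half the picture's height over the tangent of half this angle, whatever the lens; pixels are square), "cx", "cy" (the principal point, pixels), "T" (4x4, takes a point from camera to world coordinates). Camera axes: x right, y down, z forward; pixel columns grow to the right and rows downward; lengths in m; the calibration is good to about 2 mm. The wrist camera is an equidistant fisheye: a pixel r from the principal point sees the ray r / f radians off the axis. A picture is of the moment at which its call begins: read the wrist's pose just before it. camera_model takes no time and is no camera call; for the wrist camera it gives the pose at the moment of the call.
- hand_in(): hands the job in; it is judged then, once.
The state is a dict: "time_s": time; "qpos": joint angles; "joint_vel": joint speeds; "tau": joint torques, N m; "ee_pos": TCP position; "eef_rot": TCP orientation; "force": force on the tool from outside, world axes, zero at the start; "moment": the same for the moment, N m; "grip_width": finger opening in m; "grip_force": force on a finger pad.
Only numpy, scipy, OpenCV 4.12 (cv2) and the standard library are available. Lean on these libraries where they do the work, as an engineer would, in place of code of your own. Each camera call takes 0.05 s, during which the arm holds its last target. There are 200 camera calls.

### The job

Slide the blade insert flat into the slot of the vegetable slicer's bed until it is fully home against the stop, and only then press the locking cap straight down onto the stud: past the click, and on until it is fully home with its rubber washer squashed. Do not let go at the end: finish while still pressing the cap firmly down. Leave the jars and the shaker standing where they are.

Things in the scene. Friction and masses are not known exactly. Their poses are not given: they have to be found in the camera images.
- slicer: slicer bed, grey plastic, fixed, turned up to 0.2 rad. Origin: middle of its underside, on the worktop. Deck 88 mm wide (x), long in y from -85 to +75 mm, top at z = 12 mm. Slot at the +y (left) end, entered along +y; stop face at y = 65 mm. A wing on the -x (robot) side carries the lock stud at x = -56, y = -12 mm. The insert is home with its origin at x 0, y 10, z 12 mm here, axes agreeing
- slot (a point): middle of the slot's mouth, on the deck (y = 35 mm in the slicer's frame). Beyond it a roof 40 mm long, underside 8 mm and top 13 mm over the deck; the passage is 73 mm wide and 30 mm deep to the stop. Before the mouth flared side guides reach 20 mm and a lifted lip 8 mm towards -y, the lip up to 16 mm over the deck. The point's axes are the slicer's
- insert: blade insert: loose flat steel plate 70 mm wide (x), 110 mm long (y), 6 mm thick, about 150 g, with an upright grip rib. Origin: middle of the plate's underside. A notch 8.5 mm deep in its -x edge (y -38 to -6 mm) clears the cap. Starts flat on the worktop right of the slicer, turned up to 0.35 rad; it or the cap is the nearer. Slot play: 1.5 mm each side, 2 mm in height
- rib (a point): middle of the top of the insert's grip rib: x = 0, y = -20, z = 28 mm in the insert's frame. The rib is 14 mm thick (x), 40 mm long (y), and stands 22 mm out of the plate
- cap: locking cap, grey plastic, round, loose, about 50 g, standing open end down on the worktop. Skirt 48 mm wide, 22 mm high, above it a grip barrel 26 mm wide up to 46 mm. Origin: centre of its lower edge. Inside, a bead 22.4 mm across is centred 3 mm over the lower edge; ceiling 18 mm over it. Fully home its lower edge is 2 mm over the deck, z = 14 mm in the slicer's frame
- cap_top (a point): centre of the cap's top, 46 mm over its lower edge
- stud (a point): centre of the top of the lock stud: steel, 19 mm thick, 20 mm high over the deck (32 mm over the worktop), tip tapering to 10 mm; four spring balls stand out 10.7 mm over the deck, 25.6 mm across. The cap's edge meets them about 12 mm over the deck; the force climbs to about 10 N and drops at the click, about 8 mm over the deck, where the cap pulls itself down a little; from 5 mm the washer pushes back
- washer (a joint): how far the sprung rubber washer round the stud's foot (34 mm wide, top 5 mm over the deck when free) is squashed, in m: 0 free, about 0.0013 with the cap clicked on but let go, 0.003 with the cap fully home, which takes a push of about 10 N; more push then only bears on the stud
- shaker: bystander: salt shaker with a domed metal top, 44 mm wide, 90 mm high; origin at the centre of its underside
- small_jar: bystander: small squat jar with a lid, 49 mm wide, 66 mm high; origin at the centre of its underside
- lidded_jar: bystander: glass jar with a wooden lid, 59 mm wide, 78 mm high; origin at the centre of its underside
- salt_jar: bystander: glass jar with a steel cap, 43 mm wide, 108 mm high, in front of the hob; origin at the centre of its underside

How it is judged:
By the outcome, as a careful person would: the job done as asked, in the order asked, and still so for the second after the job is handed in, while the arm keeps its last pose, push and grip.
It also fails if it takes over 66 s, if anything falls off the work surface, if the arm or the gripper's body presses on something with over 40 N, if the wrist force passes 120 N, or if a joint passes its speed limit or range.

## Working session

There is one attempt and no reset: what is moved stays moved. The work goes in short steps, Python scripts to look and compute and a tool call to move; the robot and the scene stay as the last step left them, time stands still between calls to the robot, and variables do not carry over. Pictures are saved under pics/ and viewed, at most 10 in all, crops included, and the job is handed in when it is done.

Besides the shell and the picture viewer there is one more tool, called as name([rows], argument=value, ...), one row to a line, values as JSON. send_rows: Moves the arm, as the interface text tells. Its arguments: {"type":"object","properties":{"targets":{"type":"array"},"force":{"type":"number"}},"required":["targets"]}

```bash
ls; mkdir -p pics
python3 - <<'E'
from station import *
import cv2, numpy as np
for n in("top","side"):
    im=camera(n); cv2.imwrite(f"pics/{n}0.png",im)
    m=camera_model(n); print(n,m["fovy"],m["cx"],m["cy"],np.round(m["T"],4).tolist())
o=get_obs(); print(o)
E
```

```text
pics
top 54.3457896396454 318.8268133858667 237.3488128983287 [[0.0143, -0.9832, 0.1818, 0.3505], [-0.9996, -0.0093, 0.0283, -0.0613], [-0.0261, -0.1822, -0.9829, 0.9886], [0.0, 0.0, 0.0, 1.0]]
side 57.60488418443917 319.3956195573941 247.41688642831517 [[-0.9993, -0.0232, 0.0284, 0.5312], [-0.0346, 0.3462, -0.9375, 0.8537], [0.0119, -0.9379, -0.3467, 0.4144], [0.0, 0.0, 0.0, 1.0]]
{'time_s': 0.1, 'qpos': array([ 1.04640759e+00,  3.00424939e-01,  1.52150722e+00, -1.29974274e-06,
        1.32073431e+00, -6.65968673e-02]), 'joint_vel': array([-0.00130161, -0.00191662,  0.00012676, -0.00058727,  0.00089241,
        0.00012035]), 'tau': array([ 1.63185832e-03, -5.32641685e+01, -3.53282905e+01,  7.10629835e-02,
        2.35595932e-02, -5.94152448e-05]), 'ee_pos': array([0.24296327, 0.49315737, 0.20494291]), 'eef_rot': array([-3.14052113e+00, -7.02039143e-05,  2.68380107e+00]), 'force': array([ 1.09776915, -0.247519  ,  0.01848317]), 'moment': array([0.02472919, 0.04163874, 0.00262693]), 'grip_force': 0.0, 'grip_width': 0.09381472206052684}
```

View pics/top0.png

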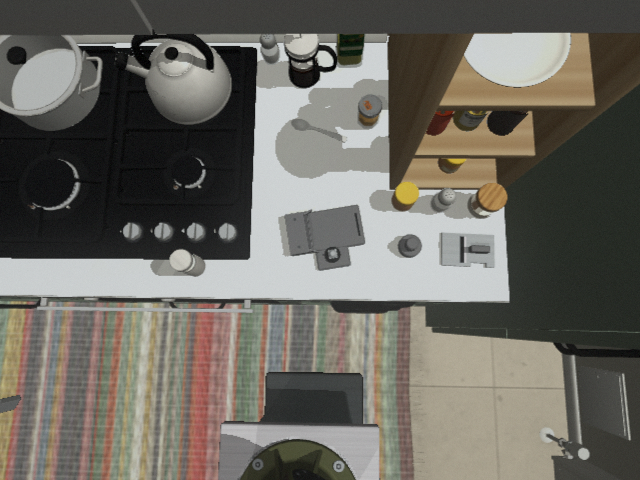

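View pics/side0.png

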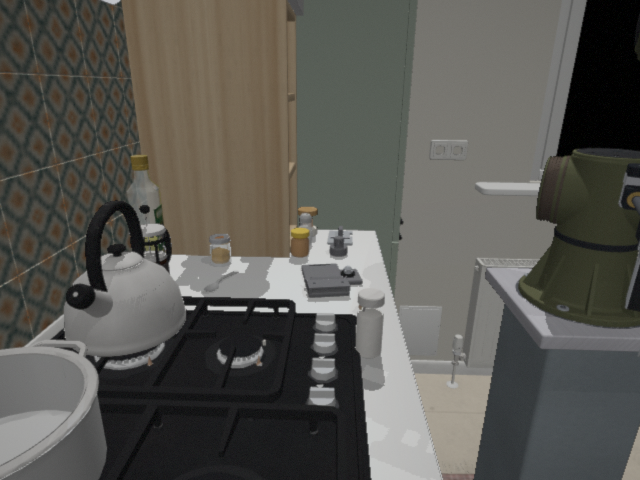

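The top view shows the slicer at about (325,231), its stud at (333,254), the cap at (410,244), and the insert at (467,250) with its rib at (480,249). The jars and shaker stand at (405,195), (445,198), (488,200), with the salt jar at (183,262). The side view agrees.

```bash
cat > h.py <<'E'
from station import *
import cv2, numpy as np
def rays(m,uv,fish=False):
    uv=np.atleast_2d(np.array(uv,float)); f=240/np.tan(np.radians(m["fovy"])/2)
    d=(uv-[m["cx"],m["cy"]])/f
    if fish:
        r=np.linalg.norm(d,axis=1,keepdims=True)+1e-12
        v=np.hstack([d/r*np.sin(r),np.cos(r)])
    else: v=np.hstack([d,np.ones((len(d),1))])
    T=np.array(m["T"]); return T[:3,3],v@T[:3,:3].T
def plane(m,uv,z,fish=False):
    o,v=rays(m,uv,fish); t=(z-o[2])/v[:,2]
    return (o+v*t[:,None])[:,:2]
def project(m,P,fish=True):
    T=np.array(m["T"]); p=(np.atleast_2d(P)-T[:3,3])@T[:3,:3]
    f=240/np.tan(np.radians(m["fovy"])/2); rho=np.linalg.norm(p[:,:2],axis=1,keepdims=True)
    a=np.arctan2(rho,p[:,2:]) if fish else rho/p[:,2:]
    return p[:,:2]/(rho+1e-12)*a*f+[m["cx"],m["cy"]]
E
python3 - <<'E'
from h import *
m=camera_model("top")
for n,uv,z in [("stud",(333,254),.032),("cap",(410,243),.046),("insert",(467,250),.006),("rib",(480,249),.028),("slicer",(325,231),.012),("j1",(405,195),.066),("shk",(446,197),.09),("j3",(490,197),.078),("salt",(180,259),.108),("edge",(450,300),0),("edgeR",(508,250),0),("shelf",(395,187),0)]: print(n,plane(m,uv,z).round(3))
w=camera_model("wrist"); T=np.array(w["T"]); o=get_obs(); print(w["fovy"],T.round(3).tolist())
im=cv2.imread("pics/top0.png")[170:310,270:520]; cv2.imwrite("pics/top0c.png",cv2.resize(im,None,fx=3.2,fy=3.2,interpolation=2))
E
```

```text
stud [[ 0.493 -0.064]]
cap [[ 0.515 -0.22 ]]
insert [[ 0.508 -0.346]]
rib [[ 0.507 -0.366]]
slicer [[ 0.545 -0.046]]
j1 [[ 0.61  -0.209]]
shk [[ 0.6   -0.285]]
j3 [[ 0.604 -0.375]]
salt [[0.469 0.229]]
edge [[ 0.403 -0.308]]
edgeR [[ 0.51  -0.434]]
shelf [[ 0.647 -0.198]]
65.70646984690485 [[0.441, 0.866, 0.238, 0.174], [0.898, -0.425, -0.117, 0.528], [-0.0, 0.265, -0.964, 0.384], [0.0, 0.0, 0.0, 1.0]]
```

View pics/top0c.png

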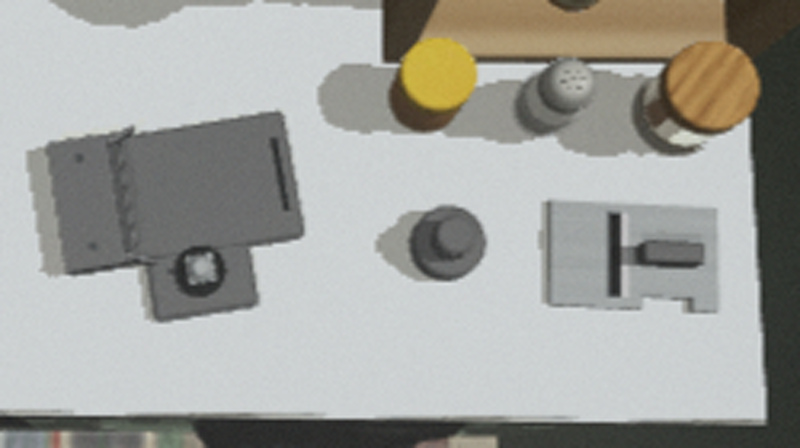

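The crop shows the slicer turned by about +0.14 rad and the insert nearly square to the world, with its notch at lower right. I'm moving the wrist camera over the insert and cap.

send_rows([
  {"x":0.073,"y":-0.2315,"spin":-0.0393,"claw":94},
  {"x":0.073,"y":-0.2315,"spin":-0.0393},
  {"x":0.073,"y":-0.2315,"spin":-0.0393},
  {"x":0.073,"y":-0.2315,"spin":-0.0393},
  {"x":0.073,"y":-0.2315,"spin":-0.0393},
  {"x":0.073,"y":-0.2315,"spin":-0.0393},
  {"x":0.073,"y":-0.2315,"spin":-0.0393},
  {"x":0.073,"y":-0.2315,"spin":-0.0393},
  {"x":0.073,"y":-0.2315,"spin":-0.0393},
  {"x":0.073,"y":-0.2315,"spin":-0.0393},
  {"x":0.073,"y":-0.2315,"spin":-0.0393},
  {"x":0.073,"y":-0.2315,"spin":-0.0393},
  {"x":0.073,"y":-0.2315,"spin":-0.0393},
  {"x":0.073,"y":-0.2315,"spin":-0.0393},
  {"x":0.073,"y":-0.2315,"spin":-0.0393},
  {"x":0.073,"y":-0.2315,"spin":-0.0393},
  {"x":0.073,"y":-0.2315,"spin":-0.0393},
  {"x":0.073,"y":-0.2315,"spin":-0.0393},
  {"x":0},
  {"x":0},
])

```text
schema error: expected keys x, y, z, spin, claw
```

Run:
```python
from h import *
o=get_obs(); m=camera_model("wrist"); im=camera("wrist"); cv2.imwrite("pics/w1.png",im)
import pickle; pickle.dump((o,m),open("w1.pkl","wb")); print(o["time_s"],o["ee_pos"],o["eef_rot"])
```

```text
0.1 [0.24296327 0.49315737 0.20494291] [-3.14052113e+00 -7.02039143e-05  2.68380107e+00]
```

View pics/w1.png

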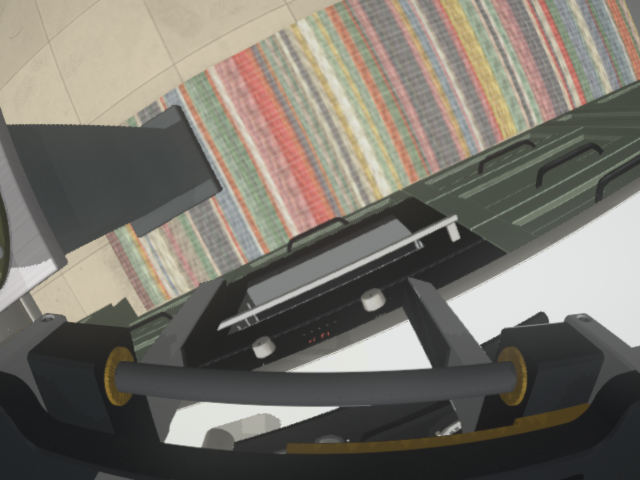

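That picture was still from the start pose, because the move call was refused: every row needs all the keys. It shows the gripper filling the rows below about 300. Resending with all keys.

send_rows([
  {"x":0.073,"y":-0.2315,"z":0,"spin":-0.0393,"claw":94},
  {"x":0.073,"y":-0.2315,"z":0,"spin":-0.0393,"claw":94},
  {"x":0.073,"y":-0.2315,"z":0,"spin":-0.0393,"claw":94},
  {"x":0.073,"y":-0.2315,"z":0,"spin":-0.0393,"claw":94},
  {"x":0.073,"y":-0.2315,"z":0,"spin":-0.0393,"claw":94},
  {"x":0.073,"y":-0.2315,"z":0,"spin":-0.0393,"claw":94},
  {"x":0.073,"y":-0.2315,"z":0,"spin":-0.0393,"claw":94},
  {"x":0.073,"y":-0.2315,"z":0,"spin":-0.0393,"claw":94},
  {"x":0.073,"y":-0.2315,"z":0,"spin":-0.0393,"claw":94},
  {"x":0.073,"y":-0.2315,"z":0,"spin":-0.0393,"claw":94},
  {"x":0.073,"y":-0.2315,"z":0,"spin":-0.0393,"claw":94},
  {"x":0.073,"y":-0.2315,"z":0,"spin":-0.0393,"claw":94},
  {"x":0.073,"y":-0.2315,"z":0,"spin":-0.0393,"claw":94},
])

```text
time_s: 1.45
ee_pos: [0.433, -0.1107, 0.2055]
eef_rot: [3.141, 0.0, 1.878]
force: [0.5, 0.5, 0.1]
grip_width: 0.0942
grip_force: 0.0
```

Run:
```python
from h import *
import pickle
o=get_obs(); m=camera_model("wrist"); im=camera("wrist"); cv2.imwrite("pics/w2.png",im)
pickle.dump((o,m),open("w2.pkl","wb")); print(o["time_s"],o["ee_pos"],o["eef_rot"])
```

```text
1.45 [ 0.43295919 -0.11070394  0.20546186] [3.14141983e+00 7.77872272e-05 1.87842105e+00]
```

View pics/w2.png

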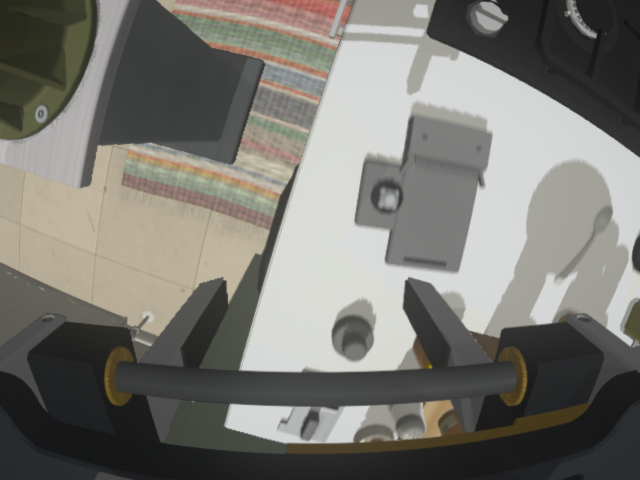

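The view shows the slicer whole, with its stud at (388,197), its front deck edge from (385,263) to (458,272), and its slot end near (450,130). The cap is at (352,338). I'm measuring the outlines.

```bash
python3 - <<'E'
from h import *
import pickle
o,m=pickle.load(open("w2.pkl","rb")); im=cv2.imread("pics/w2.png"); g=cv2.GaussianBlur(cv2.cvtColor(im,6),(3,3),0)
print("levels deck,shadow,wing,table,cap:",[int(g[v,u]) for u,v in[(435,220),(420,110),(365,215),(330,250),(338,330)]])
for th in (115,):
    k=np.zeros_like(g);k[100:285,340:500]=(g[100:285,340:500]<th)*255
    c=max(cv2.findContours(k,0,cv2.CHAIN_APPROX_NONE)[0],key=cv2.contourArea)
    a=cv2.approxPolyDP(c,3,True)[:,0]
    for p,q in zip(a,plane(m,a,.012,True)): print(p,q.round(4))
E
python3 - <<'E'
import cv2; im=cv2.imread("pics/w2.png")[95:365,320:510]; cv2.imwrite("pics/w2c.png",cv2.resize(im,None,fx=2.2,fy=2.2,interpolation=2))
E
```

```text
levels deck,shadow,wing,table,cap: [122, 165, 127, 219, 101]
[413 116] [0.4946 0.0225]
[402 163] [ 0.4992 -0.0271]
[395 166] [ 0.4934 -0.0324]
[402 173] [ 0.5027 -0.0367]
[402 181] [ 0.5054 -0.0444]
[378 178] [ 0.4808 -0.0497]
[370 192] [ 0.4777 -0.0659]
[371 204] [ 0.4827 -0.0772]
[381 214] [ 0.4961 -0.0837]
[396 213] [ 0.5108 -0.0778]
[403 201] [ 0.5136 -0.0636]
[402 169] [ 0.5013 -0.0328]
[409 157] [ 0.5042 -0.0188]
```

View pics/w2c.png

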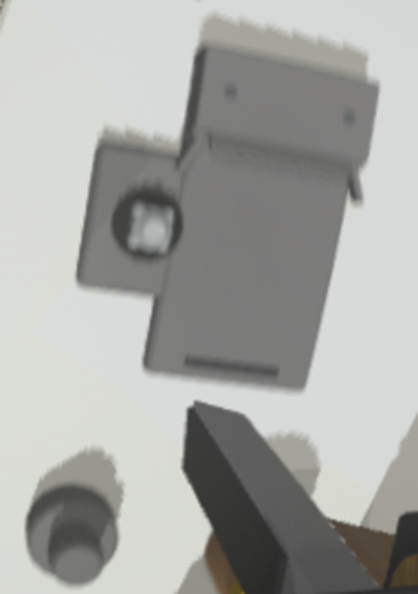

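```bash
cat > sl.py <<'E'
from h import *
import pickle
o,m=pickle.load(open("w2.pkl","rb")); im=cv2.imread("pics/w2.png"); g=cv2.GaussianBlur(cv2.cvtColor(im,6),(3,3),0)
k=np.zeros_like(g);k[100:276,340:500]=(g[100:276,340:500]<148)*255
c=max(cv2.findContours(k,0,cv2.CHAIN_APPROX_NONE)[0],key=cv2.contourArea)[:,0].astype(float)
a=cv2.approxPolyDP(c.astype(np.float32)[:,None],3,True)[:,0]
for p,q in zip(a,plane(m,a,.012,True)): print(p,q.round(4))
W=plane(m,c,.012,True)
def line(sel):
    vx,vy,x,y=cv2.fitLine(W[sel].astype(np.float32),cv2.DIST_HUBER,0,1e-4,1e-4).ravel(); return np.array([x,y]),np.array([vx,vy]),sel.sum()
u,v=c.T
for n,s in {"front":(v>255)&(u>395)&(u<450),"right":(u>462)&(v>190)&(v<255),"leftlow":(u<398)&(u>383)&(v>236)&(v<256)}.items():
    p,d,N=line(s); print(n,p.round(4),d.round(4),N, "ang",np.arctan2(d[1],d[0]).round(4))
# washer: dark ring
k=np.zeros_like(g);k[165:225,360:410]=(g[165:225,360:410]<95)*255
c=np.vstack(cv2.findContours(k,0,cv2.CHAIN_APPROX_NONE)[0]); 
k2=cv2.convexHull(c)
w=plane(m,k2[:,0],.016,True).astype(np.float32); print("washer",cv2.fitEllipse(w[:,None]), cv2.minEnclosingCircle(w))
k=np.zeros_like(g);k[180:212,372:404]=(g[180:212,372:404]>165)*255
M=cv2.moments(k,True); print("studtip",M["m00"],plane(m,[M["m10"]/M["m00"],M["m01"]/M["m00"]],.032,True))
# cap
k=np.zeros_like(g);k[300:368,325:382]=(g[300:368,325:382]<140)*255
c=max(cv2.findContours(k,0,cv2.CHAIN_APPROX_NONE)[0],key=cv2.contourArea)
print("cap px",cv2.boundingRect(c)); ys=c[:,0][c[:,0,1]<338]
e=cv2.fitEllipse(ys); print(e)
w=plane(m,ys,.022,True); A=np.c_[2*w,np.ones(len(w))]; s=np.linalg.lstsq(A,(w**2).sum(1),rcond=None)[0]; print("skirt circle",s[:2],np.sqrt(s[2]+s[0]**2+s[1]**2))
E
python3 sl.py
```

```text
[412. 114.] [0.4929 0.0241]
[400. 163.] [ 0.4973 -0.0278]
[365. 159.] [ 0.462  -0.0358]
[355. 222.] [ 0.4732 -0.1001]
[389. 229.] [ 0.5097 -0.096 ]
[385. 256.] [ 0.516  -0.1249]
[388. 263.] [ 0.5219 -0.1313]
[456. 271.] [ 0.6008 -0.1169]
[478. 183.] [ 0.5868 -0.0174]
[483. 185.] [ 0.5933 -0.0173]
[482. 171.] [ 0.5865 -0.0037]
[491. 135.] [0.5832 0.0368]
[483. 129.] [0.572  0.0391]
front [ 0.5609 -0.124 ] [0.9844 0.1761] 54 ang 0.177
right [ 0.592  -0.0581] [ 0.1704 -0.9854] 58 ang -1.3995
leftlow [ 0.5143 -0.1131] [ 0.1799 -0.9837] 19 ang -1.39
washer ((0.49691784381866455, -0.055723242461681366), (0.03472405672073364, 0.05383503809571266), 166.8149871826172) ((0.4972172677516937, -0.05500773340463638), 0.02652524970471859)
studtip 69.0 [[ 0.4951035  -0.06557117]]
cap px (332, 313, 41, 47)
((352.01678466796875, 332.48504638671875), (37.890419006347656, 40.33491134643555), 75.02705383300781)
skirt circle [ 0.50998602 -0.21577087] 0.02240694481797396
```

send_rows([
  {"x":0.072,"y":-0.225,"z":-0.04,"spin":-0.04,"claw":94},
  {"x":0.072,"y":-0.225,"z":-0.04,"spin":-0.04,"claw":94},
  {"x":0.072,"y":-0.225,"z":-0.04,"spin":-0.04,"claw":94},
  {"x":0.072,"y":-0.225,"z":-0.04,"spin":-0.04,"claw":94},
  {"x":0.072,"y":-0.225,"z":-0.04,"spin":-0.04,"claw":94},
  {"x":0,"y":0,"z":0,"spin":0,"claw":94},
  {"x":0,"y":0,"z":0,"spin":0,"claw":94},
])

```text
time_s: 2.2
ee_pos: [0.5045, -0.3337, 0.1643]
eef_rot: [-3.14, -0.001, 1.567]
force: [-0.9, 0.7, 1.2]
grip_width: 0.0936
grip_force: 0.0
```

Run:
```python
from h import *
import pickle
o=get_obs(); m=camera_model("wrist"); im=camera("wrist"); cv2.imwrite("pics/w3.png",im)
pickle.dump((o,m),open("w3.pkl","wb")); print(o["time_s"],o["ee_pos"],o["eef_rot"],o["force"])
```

```text
2.2 [ 0.50449745 -0.3337472   0.16432599] [-3.14004469e+00 -1.24127992e-03  1.56650087e+00] [-0.87364736  0.73869514  1.17735939]
```

View pics/w3.png

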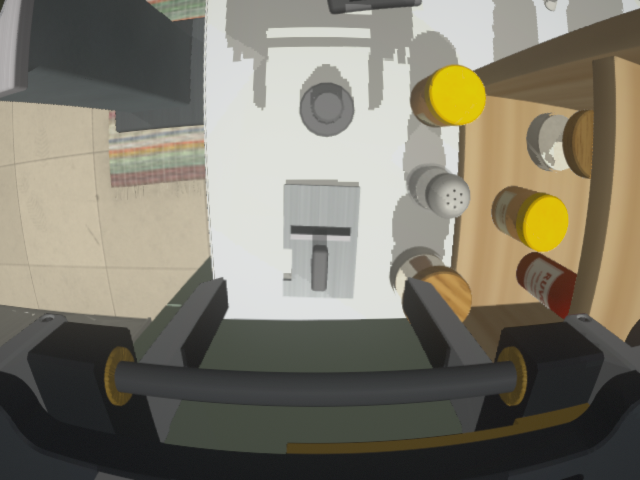

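The insert lies at about (320,240), nearly square to the gripper. Its rib is at (319,268) and the cap top at (327,103); the jars stand to the right.

Run:
```python
from h import *
import pickle
o,m=pickle.load(open("w3.pkl","rb")); im=cv2.imread("pics/w3.png"); g=cv2.GaussianBlur(cv2.cvtColor(im,6),(3,3),0)
print([int(g[v,u]) for u,v in[(300,200),(345,270),(250,230),(319,280),(327,103),(308,103)]])
def fl(w): vx,vy,x,y=cv2.fitLine(w.astype(np.float32),cv2.DIST_HUBER,0,1e-4,1e-4).ravel(); return np.array([x,y]).round(4),np.arctan2(vy,vx).round(4)
k=np.zeros_like(g);k[165:305,270:375]=(g[165:305,270:375]<200)*255
c=max(cv2.findContours(k,0,cv2.CHAIN_APPROX_NONE)[0],key=cv2.contourArea)[:,0]; u,v=c.T
W=plane(m,c,.006,True)
print(cv2.boundingRect(c))
for n,s in {"L":(u<292)&(v>195)&(v<260),"R":(u>348)&(v>195)&(v<285),"far(+y)":(v<188)&(u>292)&(u<350),"near":(v>290)&(u>292)&(u<347)}.items(): print(n,*fl(W[s]),s.sum())
k=np.zeros_like(g);k[242:300,305:335]=(g[242:300,305:335]<100)*255
c=max(cv2.findContours(k,0,cv2.CHAIN_APPROX_NONE)[0],key=cv2.contourArea); print("rib px",cv2.boundingRect(c),cv2.minAreaRect(plane(m,c[:,0],.028,True).astype(np.float32)))
k=np.zeros_like(g);k[60:145,290:365]=(g[60:145,290:365]<135)*255
c=max(cv2.findContours(k,0,cv2.CHAIN_APPROX_NONE)[0],key=cv2.contourArea); print("cap px",cv2.boundingRect(c))
w=plane(m,cv2.convexHull(c)[:,0],.02,True); A=np.c_[2*w,np.ones(len(w))]; s=np.linalg.lstsq(A,(w**2).sum(1),rcond=None)[0]; print("skirt",s[:2],np.sqrt(s[2]+s[0]**2+s[1]**2))
```

```text
[175, 181, 224, 128, 126, 126]
(282, 179, 78, 119)
L [ 0.4751 -0.3233] 1.5517 60
R [ 0.5433 -0.3458] 1.5299 89
far(+y) [ 0.504  -0.2881] -0.0039 57
near [ 0.5112 -0.4021] -0.0641 56
rib px (313, 245, 14, 7) ((0.5085374116897583, -0.34681612253189087), (0.005503063090145588, 0.011489322409033775), 89.83279418945312)
cap px (300, 82, 54, 54)
skirt [ 0.51454908 -0.22491777] 0.023342229818483638
```

send_rows([
  {"x":0.011,"y":-0.073,"z":0,"spin":-0.009,"claw":36},
  {"x":0.011,"y":-0.073,"z":0,"spin":-0.009,"claw":36},
  {"x":0,"y":0,"z":-0.12,"spin":0,"claw":36},
  {"x":0,"y":0,"z":-0.16,"spin":0,"claw":36},
  {"x":0,"y":0,"z":-0.16,"spin":0,"claw":36},
  {"x":0,"y":0,"z":-0.14,"spin":0,"claw":36},
  {"x":0,"y":0,"z":0,"spin":0,"claw":36},
  {"x":0,"y":0,"z":0,"spin":0,"claw":36},
])

```text
time_s: 3.05
ee_pos: [0.5098, -0.3622, 0.051]
eef_rot: [3.141, 0.001, 1.54]
force: [-0.2, 0.2, 0.3]
grip_width: 0.0365
grip_force: 0.0
```

Run:
```python
from h import *
o=get_obs(); m=camera_model("wrist"); im=camera("wrist"); cv2.imwrite("pics/w4.png",im)
print(o["time_s"],o["ee_pos"],o["eef_rot"],o["force"],o["grip_width"])
P=np.array([[.509,-.365,.028],o["ee_pos"]]); print(project(m,P))
```

```text
3.05 [ 0.50978065 -0.36217081  0.05096964] [3.14078669e+00 5.89557137e-04 1.54009133e+00] [-0.23531941  0.20402674  0.31770409] 0.03654945424391875
[[313.34481179 284.57715427]
 [314.55211745 295.7414022 ]]
```

View pics/w4.png

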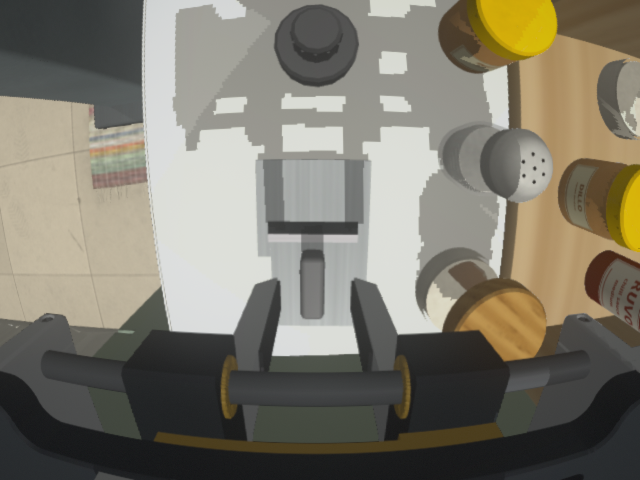

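The rib is centred at (313,284), which matches my prediction of (313,285). I'm descending and gripping.

send_rows([
  {"x":-0.003,"y":-0.012,"z":-0.1,"spin":0,"claw":36},
  {"x":0,"y":0,"z":-0.1,"spin":0,"claw":36},
  {"x":0,"y":0,"z":0,"spin":0,"claw":36},
  {"x":0,"y":0,"z":0,"spin":0,"claw":0},
  {"x":0,"y":0,"z":0,"spin":0,"claw":0},
  {"x":0,"y":0,"z":0,"spin":0,"claw":0},
  {"x":0,"y":0,"z":0,"spin":0,"claw":0},
  {"x":0,"y":0,"z":0,"spin":0,"claw":0},
], force=45)

```text
time_s: 3.9
ee_pos: [0.5091, -0.3655, 0.0108]
eef_rot: [3.14, 0.001, 1.539]
force: [-1.1, 0.9, 6.3]
grip_width: 0.0136
grip_force: 45.0
```

send_rows([
  {"x":0,"y":0,"z":0.12,"spin":0,"claw":0},
  {"x":0,"y":0,"z":0.18,"spin":0,"claw":0},
  {"x":0,"y":0,"z":0.2,"spin":0,"claw":0},
  {"x":0.01,"y":0.2,"z":0,"spin":0.015,"claw":0},
  {"x":0.01,"y":0.2,"z":0,"spin":0.015,"claw":0},
  {"x":0.01,"y":0.2,"z":0,"spin":0.015,"claw":0},
  {"x":0.01,"y":0.2,"z":0,"spin":0.015,"claw":0},
  {"x":0.065,"y":0.167,"z":0,"spin":0.0235,"claw":0},
  {"x":0.065,"y":0.167,"z":0,"spin":0.0235,"claw":0},
  {"x":0.065,"y":0.167,"z":0,"spin":0.0235,"claw":0},
  {"x":0,"y":0,"z":0,"spin":0,"claw":0},
  {"x":0,"y":0,"z":0,"spin":0,"claw":0},
])

```text
time_s: 5.1
ee_pos: [0.5557, -0.1045, 0.1096]
eef_rot: [-3.142, 0.0, 1.745]
force: [0.4, 0.6, -1.4]
grip_width: 0.0134
grip_force: 45.0
```

Run:
```python
from h import *
import pickle
o=get_obs(); m=camera_model("wrist"); im=camera("wrist"); cv2.imwrite("pics/w5.png",im)
pickle.dump((o,m),open("w5.pkl","wb")); print(o["time_s"],o["ee_pos"],o["eef_rot"],o["force"],o["grip_width"])
cv2.imwrite("pics/w5c.png",cv2.resize(im[0:330,170:510],None,fx=1.8,fy=1.8,interpolation=2))
```

```text
5.1 [ 0.55568928 -0.10450337  0.1095803 ] [-3.14150524e+00  1.26311394e-04  1.74497980e+00] [ 0.35444094  0.57196045 -1.44910373] 0.013431256734364806
```

View pics/w5c.png

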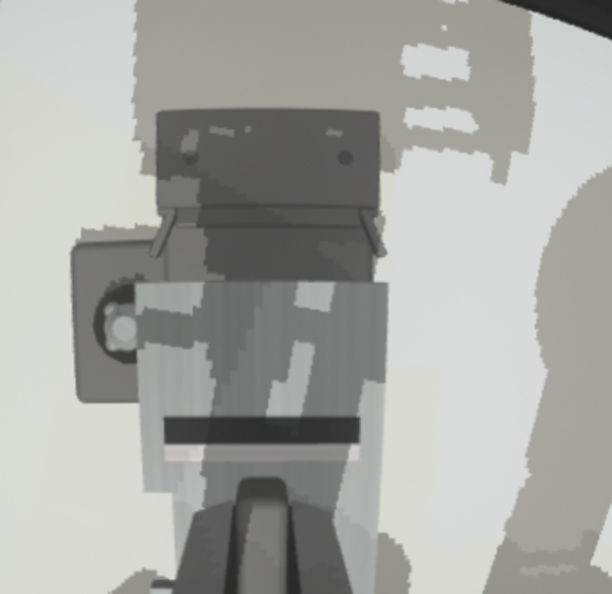

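The plate is in hand and lines up closely with the slot. In the crop the roof's far edge runs (157,112) to (379,112), the guides are at (165,230) and (375,235), and the plate's leading edge runs (136,283) to (387,283). I'm measuring the relative offset.

Run:
```python
from h import *
import pickle
o,m=pickle.load(open("w5.pkl","rb")); im=cv2.imread("pics/w5.png"); g=cv2.GaussianBlur(cv2.cvtColor(im,6),(3,3),0).astype(float)
def edge(lo,hi,row,sign):  # strongest horizontal gradient in cols
    d=np.diff(g[row,lo:hi])*sign; i=int(np.argmax(d)); 
    a=d[i-1:i+2] if 0<i<len(d)-1 else [0,1,0]; den=a[0]-2*a[1]+a[2]
    return lo+i+.5+(0.5*(a[0]-a[2])/den if den else 0)
def vedge(lo,hi,col,sign):
    d=np.diff(g[lo:hi,col])*sign; return lo+int(np.argmax(d))+.5
y=.173; ex=np.array([np.cos(y),np.sin(y)]); ey=np.array([-ex[1],ex[0]])
cc=lambda u,v:(170+u/1.8,v/1.8)
def fl(uv,z,n):
    w=plane(m,uv,z,True); vx,vy,x,yy=cv2.fitLine(w.astype(np.float32),cv2.DIST_HUBER,0,1e-4,1e-4).ravel(); p=np.array([x,yy])
    print(n,"x'",(p@ex).round(4),"y'",(p@ey).round(4),"ang",np.arctan2(vy,vx).round(4),"rms",np.std((w-p)@np.array([-vy,vx])).round(5))
rows=range(66,104)
fl([(edge(250,265,r,-1),r) for r in rows],.025,"roofL")
fl([(edge(374,388,r,1),r) for r in rows],.025,"roofR")
fl([(c,vedge(56,68,c,-1)) for c in range(265,370)],.025,"roofFar")
fl([(c,vedge(108,122,c,-1)) for c in range(285,355)],.028,"lip?")
rows=range(165,260)
zt=o["ee_pos"][2]-.0108+.006
fl([(edge(240,256,r,-1),r) for r in rows],zt,"plL")
fl([(edge(376,390,r,1),r) for r in range(170,300)],zt,"plR")
fl([(c,vedge(150,164,c,1)) for c in range(262,370)],zt,"plFront")
print("tcp",o["ee_pos"][:2]@ex,o["ee_pos"][:2]@ey)
```

```text
roofL x' 0.4882 y' -0.0781 ang -1.3935 rms 7e-05
roofR x' 0.5756 y' -0.0753 ang -1.4008 rms 6e-05
roofFar x' 0.5428 y' -0.0605 ang 0.1753 rms 0.00019
lip? x' 0.5283 y' -0.0993 ang 0.1767 rms 0.00017
plL x' 0.4945 y' -0.1554 ang -1.369 rms 0.00183
plR x' 0.5644 y' -0.1667 ang -1.3949 rms 0.00074
plFront x' 0.526 y' -0.1272 ang 0.1807 rms 0.00068
tcp 0.5294053512572445 -0.19859885343620387
```

The roof is 87.4 mm wide with its centre at x' = 0.5319, and the plate is 69.9 mm wide with its centre at 0.5295. I'm shifting 2.4 mm and lowering to about 2 mm over the deck.

send_rows([
  {"x":0.012,"y":-0.008,"z":-0.1,"spin":0,"claw":0},
  {"x":0,"y":0,"z":-0.14,"spin":0,"claw":0},
  {"x":0,"y":0,"z":-0.12,"spin":0,"claw":0},
  {"x":0,"y":0,"z":-0.06,"spin":0,"claw":0},
  {"x":0,"y":0,"z":0,"spin":0,"claw":0},
  {"x":0,"y":0,"z":0,"spin":0,"claw":0},
])

```text
time_s: 5.75
ee_pos: [0.5584, -0.1071, 0.0264]
eef_rot: [3.141, 0.0, 1.743]
force: [0.4, -0.1, -1.8]
grip_width: 0.0139
grip_force: 45.0
```

Run:
```python
from h import *
import pickle
o=get_obs(); m=camera_model("wrist"); im=camera("wrist"); cv2.imwrite("pics/w6.png",im)
pickle.dump((o,m),open("w6.pkl","wb")); print(o["time_s"],o["ee_pos"],o["eef_rot"],o["force"],o["grip_width"])
cv2.imwrite("pics/w6c.png",cv2.resize(im[0:330,150:490],None,fx=1.8,fy=1.8,interpolation=2))
```

```text
5.75 [ 0.55842148 -0.10712683  0.02636154] [3.14076604e+00 4.02332345e-04 1.74311040e+00] [ 0.38921574 -0.11738938 -1.80114862] 0.013871046934878358
```

View pics/w6c.png

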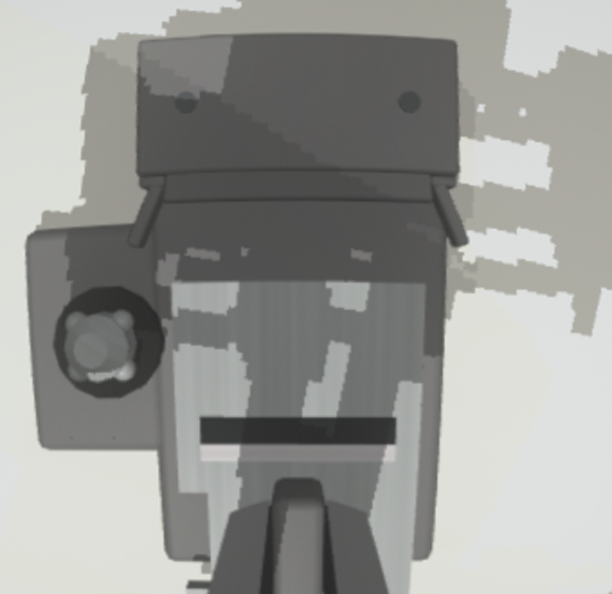

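The plate is over the deck, with its front edge at row 283 between columns 172 and 427. The roof spans 138 to 459, the guide tips are at (135,240) and (462,240), and the washer ring is centred at (109,342). I'm measuring centring and the stud.

Run:
```python
from h import *
import pickle
o,m=pickle.load(open("w6.pkl","rb")); im=cv2.imread("pics/w6.png"); g=cv2.GaussianBlur(cv2.cvtColor(im,6),(3,3),0).astype(float)
def edge(lo,hi,row,sign):
    d=np.diff(g[row,lo:hi])*sign; return lo+int(np.argmax(d))+.5
y=.174; ex=np.array([np.cos(y),np.sin(y)]); ey=np.array([-ex[1],ex[0]])
def fl(uv,z,n):
    w=plane(m,uv,z,True); vx,vy,x,yy=cv2.fitLine(w.astype(np.float32),cv2.DIST_HUBER,0,1e-4,1e-4).ravel(); p=np.array([x,yy])
    print(n,"x'",(p@ex).round(4),"y'",(p@ey).round(4),"ang",np.arctan2(vy,vx).round(4),"rms",np.std((w-p)@np.array([-vy,vx])).round(5))
C=lambda u:int(150+u/1.8)
R=lambda a,b:range(int(a/1.8),int(b/1.8))
fl([(edge(C(127),C(150),r,-1),r) for r in R(60,165)],.025,"roofL")
fl([(edge(C(445),C(470),r,1),r) for r in R(60,165)],.025,"roofR")
fl([(edge(C(425),C(460),r,1),r) for r in R(330,540)],.012,"deckR")
zt=o["ee_pos"][2]-.0108+.006
fl([(edge(C(164),C(184),r,1),r) for r in R(290,470)],zt,"plL")
fl([(edge(C(412),C(437),r,-1),r) for r in R(290,345)],zt,"plR")
def vedge(lo,hi,col,s): d=np.diff(g[lo:hi,col])*s; return lo+int(np.argmax(d))+.5
fl([(c,vedge(150,165,c,1)) for c in range(C(180),C(420))],zt,"plFront")
fl([(c,vedge(15,28,c,-1)) for c in range(C(150),C(450))],.025,"roofFar")
k=np.zeros(g.shape,np.uint8); s=np.s_[int(275/1.8):int(410/1.8),C(45):C(175)]; k[s]=(g[s]<62)*255
c=np.vstack(cv2.findContours(k,0,cv2.CHAIN_APPROX_NONE)[0]); hl=cv2.convexHull(c)[:,0]; print("ring px",cv2.boundingRect(hl),[int(g[int(v/1.8),C(u)]) for u,v in[(62,345),(45,390),(155,345)]])
w=plane(m,hl,.017,True); A=np.c_[2*w,np.ones(len(w))]; q=np.linalg.lstsq(A,(w**2).sum(1),rcond=None)[0]; p=q[:2]; print("washer",p.round(4),np.sqrt(q[2]+p@p).round(4),"x'y'",p@ex,p@ey)
t=o["ee_pos"][:2]; print("tcp",t@ex,t@ey)
```

```text
roofL x' 0.4882 y' -0.0808 ang -1.3828 rms 3e-05
roofR x' 0.5752 y' -0.0867 ang -1.409 rms 0.00016
deckR x' 0.5749 y' -0.177 ang -1.3944 rms 0.00016
plL x' 0.4967 y' -0.1518 ang -1.3912 rms 0.00071
plR x' 0.5669 y' -0.1398 ang -1.3698 rms 0.00015
plFront x' 0.5343 y' -0.1307 ang 0.1726 rms 0.00016
roofFar x' 0.529 y' -0.0614 ang 0.173 rms 0.00024
ring px (184, 159, 57, 60) [65, 123, 54]
washer [ 0.4956 -0.0618] 0.0157 x'y' 0.47744331053321354 -0.14670292143142902
tcp 0.5314432449737375 -0.2021850154266211
```

The plate is centred within 0.2 mm, with 59 mm still to travel. I'm lowering to deck level and inserting.

send_rows([
  {"x":0,"y":0,"z":-0.013,"spin":0,"claw":0},
  {"x":-0.0087,"y":0.0492,"z":0,"spin":0,"claw":0},
  {"x":-0.0087,"y":0.0492,"z":0,"spin":0,"claw":0},
  {"x":-0.0087,"y":0.0492,"z":0,"spin":0,"claw":0},
  {"x":-0.0087,"y":0.0492,"z":0,"spin":0,"claw":0},
  {"x":0,"y":0,"z":0,"spin":0,"claw":0},
  {"x":0,"y":0,"z":0,"spin":0,"claw":0},
])

```text
time_s: 6.5
ee_pos: [0.5512, -0.0669, 0.023]
eef_rot: [3.141, 0.0, 1.745]
force: [0.7, -0.5, -2.1]
grip_width: 0.0137
grip_force: 45.0
```

send_rows([
  {"x":-0.0087,"y":0.0492,"z":0,"spin":0,"claw":0},
  {"x":-0.0043,"y":0.0246,"z":0,"spin":0,"claw":0},
  {"x":-0.0017,"y":0.0098,"z":0,"spin":0,"claw":0},
  {"x":0,"y":0,"z":0,"spin":0,"claw":0},
  {"x":0,"y":0,"z":0,"spin":0,"claw":0},
])

```text
time_s: 7.0
ee_pos: [0.5482, -0.0505, 0.0229]
eef_rot: [3.142, 0.0, 1.744]
force: [0.3, 0.0, -1.3]
grip_width: 0.0139
grip_force: 45.0
```

Still free. Two millimetres to go by estimate, so I'm pushing on in small steps to contact.

send_rows([
  {"x":-0.0017,"y":0.0098,"z":0,"spin":0,"claw":0},
  {"x":-0.0009,"y":0.005,"z":0,"spin":0,"claw":0},
  {"x":-0.0009,"y":0.005,"z":0,"spin":0,"claw":0},
  {"x":0,"y":0,"z":0,"spin":0,"claw":0},
  {"x":0,"y":0,"z":0,"spin":0,"claw":0},
])

```text
time_s: 7.5
ee_pos: [0.548, -0.0478, 0.0232]
eef_rot: [3.141, 0.002, 1.744]
force: [2.2, -8.4, -1.2]
grip_width: 0.0137
grip_force: 45.0
```

Contact with the stop, where I expected it (y' = -0.142). I'm firming up and pressing it down onto the deck.

send_rows([
  {"x":-0.0012,"y":0.007,"z":0,"spin":0,"claw":0},
  {"x":0,"y":0,"z":-0.005,"spin":0,"claw":0},
  {"x":0,"y":0,"z":0,"spin":0,"claw":0},
  {"x":0,"y":0,"z":0,"spin":0,"claw":0},
])

```text
time_s: 7.9
ee_pos: [0.5481, -0.0478, 0.0229]
eef_rot: [3.14, 0.004, 1.744]
force: [-0.3, -19.8, 4.4]
grip_width: 0.0132
grip_force: 45.0
```

send_rows([
  {"x":0.0012,"y":-0.007,"z":0.002,"spin":0,"claw":0},
  {"x":0,"y":0,"z":0,"spin":0,"claw":0},
  {"x":0,"y":0,"z":0,"spin":0,"claw":28},
  {"x":0,"y":0,"z":0,"spin":0,"claw":28},
  {"x":0,"y":0,"z":0,"spin":0,"claw":28},
  {"x":0,"y":0,"z":0.12,"spin":0,"claw":28},
  {"x":0,"y":0,"z":0.2,"spin":0,"claw":28},
  {"x":0,"y":0,"z":0.2,"spin":0,"claw":28},
  {"x":0,"y":0,"z":0,"spin":0,"claw":28},
  {"x":0,"y":0,"z":0,"spin":0,"claw":28},
])

```text
time_s: 8.9
ee_pos: [0.5476, -0.0464, 0.1265]
eef_rot: [3.14, 0.0, 1.744]
force: [-0.7, -0.5, -0.0]
grip_width: 0.0277
grip_force: 0.0
```

Run:
```python
from h import *
import pickle
o=get_obs(); m=camera_model("wrist"); im=camera("wrist"); cv2.imwrite("pics/w7.png",im)
pickle.dump((o,m),open("w7.pkl","wb")); print(o["time_s"],o["ee_pos"],o["eef_rot"],o["force"],o["grip_width"])
# rib top & lip via prediction; slot (dark) positions
y=.174; ex=np.array([np.cos(y),np.sin(y)]); ey=np.array([-ex[1],ex[0]]); O=.5317*ex-.1357*ey
W=lambda x,yy,z:[*(O+x*ex+yy*ey),z]
P=[W(0,10-.5,.040),W(0,-30,.040),W(0,27,.018),W(-56,-12,.032),W(35,-45,.018),W(0,-45,.018)]
uv=project(m,P); print(uv.round(1))
g=cv2.cvtColor(im,6); u,v0=int(uv[0][0]),int(uv[2][1]); print([int(x) for x in g[v0-20:v0+120:2,u]])
```

```text
8.9 [ 0.54760452 -0.04636706  0.12654144] [3.14047745e+00 2.62201482e-04 1.74398968e+00] [-0.7206441  -0.49999024 -0.01798915] 0.027726279050066072
[[ 315.7 -429.5]
 [ 314.9  724.3]
 [ 315.7 -436. ]
 [-235.4  357.2]
 [ 630.9  635.1]
 [ 314.9  725.3]]
[46, 48, 49, 49, 49, 50, 46, 48, 57, 151, 156, 156, 155, 156, 156, 156, 157, 156, 157, 157, 156, 157, 158, 158, 158, 158, 159, 159, 159, 159, 160, 159, 159, 160, 160, 160, 159, 160, 159, 159, 159, 159, 159, 159, 160, 159, 160, 159, 159, 160, 159, 159, 159, 160, 159, 160, 159, 159, 108, 89, 90, 90, 89, 90, 90, 90, 92, 100, 100, 114]
```

Run:
```python
from h import *
import pickle
o,m=pickle.load(open("w7.pkl","rb")); im=cv2.imread("pics/w7.png"); g=cv2.cvtColor(im,6)
y=.174; ex=np.array([np.cos(y),np.sin(y)]); ey=np.array([-ex[1],ex[0]]); O=.5317*ex-.1357*ey
W=lambda x,yy,z:[*(O+x*ex/1000+yy*ey/1000),z]
uv=project(m,[W(0,27,.028),W(0,10,.04),W(0,-30,.04),W(0,-45,.018),W(25,-45,.018),W(25,27,.028)]); print(uv.round(1))
for i,(a,b) in {4:(25,70)}.items():
    u,v=uv[i].round().astype(int); print("trailing edge column",u,[(r,int(g[r,u])) for r in range(v-14,v+15,2)])
u=int(uv[1][0]); print("rib col",u,[(r,int(g[r,u])) for r in range(int(uv[1][1])-16,int(uv[2][1])+20,4)])
```

```text
[[314.9 204.4]
 [314.9 229.9]
 [314.9 281. ]
 [314.9 288.2]
 [344.8 288.1]
 [348.  204.5]]
trailing edge column 345 [(274, 175), (276, 173), (278, 145), (280, 106), (282, 60), (284, 56), (286, 54), (288, 52), (290, 52), (292, 53), (294, 51), (296, 52), (298, 52), (300, 52), (302, 52)]
rib col 314 [(213, 102), (217, 120), (221, 107), (225, 66), (229, 65), (233, 104), (237, 113), (241, 114), (245, 119), (249, 118), (253, 119), (257, 120), (261, 120), (265, 121), (269, 121), (273, 121), (277, 120), (281, 176), (285, 177), (289, 124), (293, 122), (297, 122)]
```

The rib sits where it should for a home insert. Moving over the cap with the fingers at 42 mm.

send_rows([
  {"x":-0.0276,"y":-0.147,"z":0,"spin":0,"claw":42},
  {"x":-0.0276,"y":-0.147,"z":0,"spin":0,"claw":42},
  {"x":-0.0276,"y":-0.147,"z":0,"spin":0,"claw":42},
  {"x":-0.0276,"y":-0.147,"z":0,"spin":0,"claw":42},
  {"x":-0.0276,"y":-0.147,"z":-0.06,"spin":0,"claw":42},
  {"x":-0.0276,"y":-0.147,"z":-0.07,"spin":0,"claw":42},
  {"x":0,"y":0,"z":0,"spin":0,"claw":42},
  {"x":0,"y":0,"z":0,"spin":0,"claw":42},
])

```text
time_s: 9.75
ee_pos: [0.5137, -0.2227, 0.0988]
eef_rot: [-3.14, -0.002, 1.743]
force: [0.7, -0.4, -0.7]
grip_width: 0.0415
grip_force: 0.0
```

Run:
```python
from h import *
import pickle
o=get_obs(); m=camera_model("wrist"); im=camera("wrist"); cv2.imwrite("pics/w8.png",im)
pickle.dump((o,m),open("w8.pkl","wb")); print(o["time_s"],o["ee_pos"],o["eef_rot"],o["force"],o["grip_width"])
g=cv2.GaussianBlur(cv2.cvtColor(im,6),(3,3),0)
uv=project(m,[[.5145,-.224,.046],[.5145,-.224,.022]]); print(uv)
u,v=uv[1].astype(int); print([(c,int(g[v,c])) for c in range(u-60,u+61,4)]); print([(r,int(g[r,u])) for r in range(v-70,v+71,4)])
```

```text
9.75 [ 0.51370687 -0.22265573  0.09880158] [-3.13951295e+00 -1.79246019e-03  1.74279001e+00] [ 0.68332896 -0.36465807 -0.74785086] 0.041475711737473504
[[315.56213673 265.91508568]
 [315.56515841 255.21320643]]
[(255, 212), (259, 212), (263, 212), (267, 212), (271, 212), (275, 212), (279, 212), (283, 152), (287, 118), (291, 119), (295, 117), (299, 71), (303, 88), (307, 107), (311, 117), (315, 117), (319, 117), (323, 112), (327, 90), (331, 79), (335, 107), (339, 117), (343, 117), (347, 119), (351, 212), (355, 212), (359, 212), (363, 212), (367, 212), (371, 212), (375, 212)]
[(185, 212), (189, 212), (193, 200), (197, 149), (201, 145), (205, 145), (209, 145), (213, 145), (217, 144), (221, 74), (225, 81), (229, 86), (233, 85), (237, 85), (241, 71), (245, 69), (249, 81), (253, 111), (257, 117), (261, 118), (265, 118), (269, 119), (273, 119), (277, 119), (281, 120), (285, 119), (289, 211), (293, 211), (297, 212), (301, 212), (305, 212), (309, 212), (313, 212), (317, 211), (321, 212), (325, 211)]
```

Barrel top and skirt match the estimate within 1 mm. Descending and gripping the barrel.

send_rows([
  {"x":0.006,"y":-0.008,"z":-0.1,"spin":0,"claw":42},
  {"x":0,"y":0,"z":-0.15,"spin":0,"claw":42},
  {"x":0,"y":0,"z":-0.113,"spin":0,"claw":42},
  {"x":0,"y":0,"z":0,"spin":0,"claw":42},
  {"x":0,"y":0,"z":0,"spin":0,"claw":0},
  {"x":0,"y":0,"z":0,"spin":0,"claw":0},
  {"x":0,"y":0,"z":0,"spin":0,"claw":0},
  {"x":0,"y":0,"z":0,"spin":0,"claw":0},
], force=55)

```text
time_s: 10.6
ee_pos: [0.5164, -0.2246, 0.0291]
eef_rot: [3.14, 0.001, 1.744]
force: [-0.8, 1.9, 7.5]
grip_width: 0.0247
grip_force: 55.0
```

send_rows([
  {"x":0,"y":0,"z":0.2,"spin":0,"claw":0},
  {"x":0,"y":0,"z":0.2,"spin":0,"claw":0},
  {"x":-0.0218,"y":0.162,"z":0,"spin":0,"claw":0},
  {"x":-0.0218,"y":0.162,"z":0,"spin":0,"claw":0},
  {"x":-0.0218,"y":0.162,"z":0,"spin":0,"claw":0},
  {"x":-0.0218,"y":0.162,"z":0,"spin":0,"claw":0},
  {"x":-0.0218,"y":0.162,"z":0,"spin":0,"claw":0},
  {"x":0,"y":0,"z":0,"spin":0,"claw":0},
  {"x":0,"y":0,"z":0,"spin":0,"claw":0},
  {"x":0,"y":0,"z":0,"spin":0,"claw":0},
])

```text
time_s: 11.6
ee_pos: [0.494, -0.0633, 0.108]
eef_rot: [3.141, 0.0, 1.743]
force: [0.0, 0.2, -1.7]
grip_width: 0.0247
grip_force: 55.0
```

Run:
```python
from h import *
import pickle
o=get_obs(); m=camera_model("wrist"); im=camera("wrist"); cv2.imwrite("pics/w9.png",im)
pickle.dump((o,m),open("w9.pkl","wb")); print(o["time_s"],o["ee_pos"],o["force"],o["grip_width"])
g=cv2.GaussianBlur(cv2.cvtColor(im,6),(3,3),0)
t=o["ee_pos"]; b=t[2]-.0291
uv=project(m,[[t[0],t[1],b+.046],[t[0],t[1],b+.022],[t[0],t[1],b],[.4946,-.0625,.032],[.4946,-.0625,.017]]); print(uv.round(1))
k=(g<145).astype(np.uint8)*255
u,v=uv[1].astype(int)
print([(c,int(g[v,c])) for c in range(u-75,u+76,5)]); print([(r,int(g[r,u])) for r in range(v-90,v+40,4)])
```

```text
11.6 [ 0.49402009 -0.06325618  0.10797634] [ 0.04830507  0.24565245 -1.68494986] 0.024711296342053442
[[314.5 309.6]
 [314.5 290.5]
 [314.5 276.3]
 [315.5 252.6]
 [315.4 246.8]]
[(239, 223), (244, 223), (249, 223), (254, 223), (259, 223), (264, 175), (269, 95), (274, 94), (279, 93), (284, 96), (289, 54), (294, 82), (299, 90), (304, 94), (309, 102), (314, 117), (319, 107), (324, 96), (329, 87), (334, 83), (339, 54), (344, 73), (349, 93), (354, 93), (359, 93), (364, 95), (369, 123), (374, 122), (379, 122), (384, 121), (389, 121)]
[(200, 90), (204, 86), (208, 88), (212, 106), (216, 121), (220, 117), (224, 76), (228, 55), (232, 53), (236, 74), (240, 71), (244, 64), (248, 72), (252, 81), (256, 83), (260, 83), (264, 83), (268, 80), (272, 64), (276, 65), (280, 65), (284, 74), (288, 94), (292, 132), (296, 132), (300, 133), (304, 133), (308, 133), (312, 133), (316, 127), (320, 127), (324, 128), (328, 128)]
```

Cap centred in the grip. Lowering to just above the balls, with the commanded TCP at about z 0.055.

send_rows([
  {"x":0.003,"y":0.004,"z":-0.08,"spin":0,"claw":0},
  {"x":0,"y":0,"z":-0.1,"spin":0,"claw":0},
  {"x":0,"y":0,"z":-0.05,"spin":0,"claw":0},
  {"x":0,"y":0,"z":-0.03,"spin":0,"claw":0},
  {"x":0,"y":0,"z":0,"spin":0,"claw":0},
  {"x":0,"y":0,"z":0,"spin":0,"claw":0},
])

```text
time_s: 12.25
ee_pos: [0.4947, -0.0619, 0.0562]
eef_rot: [3.141, 0.0, 1.744]
force: [-0.5, 0.0, -0.6]
grip_width: 0.0244
grip_force: 55.0
```

send_rows([
  {"x":0,"y":0,"z":-0.015,"spin":0,"claw":0},
  {"x":0,"y":0,"z":-0.01,"spin":0,"claw":0},
  {"x":0,"y":0,"z":-0.01,"spin":0,"claw":0},
  {"x":0,"y":0,"z":0,"spin":0,"claw":0},
  {"x":0,"y":0,"z":0,"spin":0,"claw":0},
])

```text
time_s: 12.75
ee_pos: [0.4942, -0.0618, 0.0487]
eef_rot: [-3.141, 0.0, 1.744]
force: [-1.5, -1.4, -0.1]
grip_width: 0.0248
grip_force: 55.0
```

send_rows([
  {"x":0,"y":0,"z":-0.01,"spin":0,"claw":0},
  {"x":0,"y":0,"z":-0.01,"spin":0,"claw":0},
  {"x":0,"y":0,"z":0,"spin":0,"claw":0},
  {"x":0,"y":0,"z":0,"spin":0,"claw":0},
])

```text
time_s: 13.15
ee_pos: [0.4944, -0.0618, 0.0448]
eef_rot: [3.142, 0.0, 1.744]
force: [-3.5, -2.6, 3.5]
grip_width: 0.0246
grip_force: 55.0
```

send_rows([
  {"x":0,"y":0,"z":-0.01,"spin":0,"claw":0},
  {"x":0,"y":0,"z":0,"spin":0,"claw":0},
  {"x":0,"y":0,"z":0,"spin":0,"claw":0},
])

```text
time_s: 13.45
ee_pos: [0.4946, -0.0618, 0.0431]
eef_rot: [3.141, 0.0, 1.744]
force: [-4.8, -2.7, 8.0]
grip_width: 0.0247
grip_force: 55.0
```

send_rows([
  {"x":0,"y":0,"z":-0.005,"spin":0,"claw":0},
  {"x":0,"y":0,"z":-0.005,"spin":0,"claw":0},
  {"x":0,"y":0,"z":0,"spin":0,"claw":0},
  {"x":0,"y":0,"z":0,"spin":0,"claw":0},
])

```text
time_s: 13.85
ee_pos: [0.4948, -0.0618, 0.0428]
eef_rot: [3.141, 0.001, 1.744]
force: [-15.5, -1.3, 33.8]
grip_width: 0.0247
grip_force: 55.1
```

Hard stop at z 0.0428, where I expected it, with a 34 N push. I'm easing the sideways load and backing off slightly to a steady push.

send_rows([
  {"x":-0.004,"y":0,"z":0.002,"spin":0,"claw":0},
  {"x":0,"y":0,"z":0,"spin":0,"claw":0},
  {"x":0,"y":0,"z":0,"spin":0,"claw":0},
  {"x":0,"y":0,"z":0,"spin":0,"claw":0},
])

```text
time_s: 14.25
ee_pos: [0.4946, -0.0618, 0.0429]
eef_rot: [3.139, 0.001, 1.744]
force: [-7.2, -1.4, 25.0]
grip_width: 0.0247
grip_force: 55.1
```

Run:
```python
from h import *
o=get_obs(); print(o["ee_pos"],o["force"])
a=cv2.imread("pics/side0.png"); b=camera("side"); d=cv2.absdiff(a,b).max(2)
for n,(x0,y0,x1,y1) in {"jars":(288,205,320,258),"salt":(355,288,386,358)}.items(): print(n,float((d[y0:y1,x0:x1]>40).mean()))
print(hand_in())
```

```text
[ 0.4945953  -0.06180865  0.0428965 ] [-7.16681459 -1.38178011 25.03469827]
jars 0.05129716981132076
salt 0.11981566820276497
the job is handed in; nothing more can be done
None
```

I slid the insert home against the stop (about 20 N push), then pressed the cap down to a hard stop at the fully-home height and handed in while pressing with about 25 N; I inferred the click from the force pattern, the last side-camera check showed small changes around the jars (5%) and salt jar (12%) that I didn't look into, and no verdict came back.

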